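# Show the cook which spices go into the pot

## Task

Show the cook what to season the pot with by pointing down from a few centimetres above: first at the cap of the yellow-capped jar on the worktop, for about two seconds, then at the cap of the teal-capped jar for as long, and last at the middle of the open pot's mouth, where you finish with the hand still pointing. Only point: touch or move none of the jars, cartons or the pot, keep the fingertips above the pot's rim, and do not come down over the magenta-capped or the red-capped jar, so rise well above them on your way.

Things in the scene. Friction and masses are not known exactly. Their poses are not given: they have to be found in the camera images.
- jar_yellow: Loose spice jar of clear plastic with a yellow screw cap, 42 mm in diameter and 108 mm tall, standing upright on the worktop. Origin at the centre of its underside. The four jars are of one size, stand at least 80 mm apart (centre to centre) and change places from run to run. The first to be pointed at.
- cap_yellow (a point): Site on the centre of the flat top of the yellow screw cap, 108 mm above the worktop when it stands. The cap is 42 mm across.
- jar_teal: Loose spice jar of clear plastic with a teal (blue-green) screw cap, 42 mm in diameter and 108 mm tall, standing upright on the worktop. Origin at the centre of its underside. The four jars are of one size, stand at least 80 mm apart (centre to centre) and change places from run to run. The second to be pointed at.
- cap_teal (a point): Site on the centre of the flat top of the teal (blue-green) screw cap, 108 mm above the worktop when it stands. The cap is 42 mm across.
- jar_magenta: Loose spice jar of clear plastic with a magenta (pink-purple) screw cap, 42 mm in diameter and 108 mm tall, standing upright on the worktop. Origin at the centre of its underside. The four jars are of one size, stand at least 80 mm apart (centre to centre) and change places from run to run. A bystander, not to be pointed at.
- cap_magenta (a point): Site on the centre of the flat top of the magenta (pink-purple) screw cap, 108 mm above the worktop when it stands. The cap is 42 mm across.
- jar_red: Loose spice jar of clear plastic with a red screw cap, 42 mm in diameter and 108 mm tall, standing upright on the worktop. Origin at the centre of its underside. The four jars are of one size, stand at least 80 mm apart (centre to centre) and change places from run to run. A bystander, not to be pointed at. (Another red-capped jar stands on the wall rack, out of the work.)
- cap_red (a point): Site on the centre of the flat top of the red screw cap, 108 mm above the worktop when it stands. The cap is 42 mm across.
- pot: Loose open steel pot without its lid, 220 mm in diameter and 110 mm tall, with two black side handles (330 mm over the handles, at the height of the rim), to the left of the jars beside the black hob. Origin at the centre of its underside, its y axis runs through the handles. (Another, lidded pot, on the hob at the far left, has no part in this.)
- pot_mouth (a point): Site at the centre of the pot's open mouth, level with the rim, 110 mm above the worktop; the last to be pointed at.
- box_red: Small red carton, a loose bystander behind the jars, 102 x 53 mm and 60 mm tall. Origin at the centre of its underside, long side along its x axis.
- box_green: Small green carton, a loose bystander behind the jars, 107 x 55 mm and 52 mm tall. Origin at the centre of its underside, long side along its x axis.
Things that resemble listed ones, but are neither listed nor needed, are in the scene too. Leave any orange look-alike of the jar_teal alone.

How it is judged:
On the way, in this order (a step that is already met when the one before it is completed fails the run):
1. the fingertips dwell just above the yellow cap for 1.5 s (horizontal distance between the grasp point and cap_yellow below 0.03 m and z of the grasp point in the frame of cap_yellow between 0.015 and 0.085 m), for 1.5 s.
2. then the fingertips dwell just above the teal cap for 1.5 s (horizontal distance between the grasp point and cap_teal below 0.03 m and z of the grasp point in the frame of cap_teal between 0.015 and 0.085 m), for 1.5 s.
At the end, for the whole second after the job is handed in: The grasp point (19 mm behind the fingertips) stays within 50 mm horizontally of the centre of the pot's mouth and 15 to 85 mm above the rim; each jar, the pot and both cartons are within 5 mm of where they started (horizontal distance between the grasp point and pot_mouth below 0.05 m and z of the grasp point in the frame of pot_mouth between 0.015 and 0.085 m and distance of each of jar_yellow, jar_teal, jar_magenta, jar_red, pot, box_red, box_green from where it was at the start of the episode below 0.005 m); the robot touches nothing.
It fails at once if the robot touches a jar, the pot or a carton (over 0.5 N) (contact force between any of jar_yellow, jar_teal, jar_magenta, jar_red, pot, box_red, box_green and the fingers above 0.5 N or contact force between any of jar_yellow, jar_teal, jar_magenta, jar_red, pot, box_red, box_green and the arm above 0.5 N).
It fails at once if a jar, the pot or a carton is moved by 10 mm or more, or lifted (not (distance of each of jar_yellow, jar_teal, jar_magenta, jar_red, pot, box_red, box_green from where it was at the start of the episode below 0.01 m)).
It fails at once if the hand comes down over the magenta or the red cap (grasp point within 30 mm of its centre line and less than 60 mm above it) ((horizontal distance between the grasp point and cap_magenta below 0.03 m and z of the grasp point in the frame of cap_magenta below 0.06 m) or (horizontal distance between the grasp point and cap_red below 0.03 m and z of the grasp point in the frame of cap_red below 0.06 m)).
It also fails if it takes over 61 s, if anything falls off the work surface, if the arm or the gripper's body presses on something with over 40 N, if the wrist force passes 120 N, or if a joint passes its speed limit or range.

## Robot

A 6-joint arm with a two-finger parallel gripper is mounted at the origin on a cart in front of the work surface, level with it; the furniture and walls round the work are solid. World frame = base frame: x ahead of the robot, y to its left, z up, the work surface at z = 0. Lengths are in m, angles in rad, forces in N, time in s.
With the tool pointing down it reaches from about 0.25 to 0.725 m from the base axis. Payload 4 kg.
Tool frame: the origin (TCP) lies on the front face of the gripper's body, between the roots of the fingers; the fingertips stand 73 mm ahead of it and the grasp point (between the pads) lies 54 mm ahead of it; z points along the fingers, y is the line along which they close (so a half turn about z gives the same grasp; the last joint's range is limited). The gripper opens to 85 mm and grips with 20 to 120 N. Pads are 22 mm wide; open, the fingers measure 114 mm over their backs; the gripper's body (76 mm by 85 mm) begins 54 mm behind the grasp point. The pads swing forward as they close: fully open they stand 13 mm farther back than shut.
Start: joints at [-1.141, 0.241, 0.005, 1.335, 0, 1.571], TCP at [0.208, -0.455, 0.304] pointing down, gripper open.
Joint ranges: [-2.72, 2.72], [-1.05, 1.87], [-1.09, 1.28], [-1.99, 2.15], [-1.42, 1.44], [-3.14, 3.14]. Speed limits (rad/s): [2.79, 2.79, 3.14, 3.14, 3.14, 3.14].

## Interface

Orientations are given as a unit quaternion [x, y, z, w].
In Python, from workcell import bot gives the robot as it stands. The module is installed in compiled form; this text tells all that it offers.
- The arm moves only by the tool step_arm, never from a script. Its argument "rows" is a list of rows, each a list of 2 entries, a list of its own where there are three numbers: the shift along the tool's x, y, z in mm, then the turn about the tool's z in degrees. A call has 1 to 12 rows; each row is the pose to reach, as a shift and turn from the pose commanded when the call began, along the tool's axes at that moment; what a row does not reach only later rows make up. A row lasts 1/8 s, in which the tool goes at most 62.5 mm and 10.7 degrees, less where a joint would pass 70% of its speed; a pose out of reach is approached as far as the arm can. A call with a gripper value outside its range is refused whole. "claw" is the gripper's target within -1 to 1 (shut at 1, half-way at 0, fully open at -1), set as the call begins (left out, the last holds). The fingers move at their own pace and stop on an object; the grip force is fixed at half the most. Time passes only in rows, so rows that repeat a pose let the fingers close. It gives the time, the measured TCP pose, the force, the opening and the grip force at its end, in the units of the state.
- bot.get_obs(): the state, without advancing time (a new reading comes with each control period).
- bot.camera(name): name is "scene" or "top" or "wrist"; returns (picture, depth): 384x512x3 uint8, red, green, blue; 384x512 float32, m along the optical axis (not along the pixel's ray), 0 where there is no reading.
- bot.camera_params(name): a dict with "fx", "fy", "cx", "cy" (pixels), "pose" (4x4, takes a point from camera to world coordinates). Camera axes: x right, y up, looking along -z (the intrinsics and any distortion apply to the point x, -y, -z); pixel columns grow to the right and rows downward; lengths in m; the calibration is good to about 2 mm. The wrist camera is an equidistant fisheye: a pixel r from the principal point sees the ray r / f radians off the axis. A picture is of the moment at which its call begins: read the wrist's pose just before it. camera_params takes no time and is no camera call; for the wrist camera it gives the pose at the moment of the call.
- bot.job_done(): hands the job in; it is judged then, once.
Trained networks look in the newest picture that a camera, given by its name, has taken for a name from the list of things; names that differ only in an ending like _2 or _b are one class to them, and where a whole thing is asked for, a point or a joint stands for the part that bears it (a point fixed in the world has none). Each returns a list of dicts, best first, with "score" (0 to 1); they miss things now and then, are a little off and sometimes report something else, mostly with a low value. They report only what shows in the picture. A call takes as long as a camera call. They do not tell look-alikes from the thing itself.
- bot.trace(target, camera): "pixels" (384x512 bool, what is visible of it) and "uv" ([column, row] in pixels, amid what is visible of it).
The state is a dict: "clock": time; "joint_pos": joint angles; "joint_vel": joint speeds; "tau": joint torques, N m; "eef_pos": TCP position; "tool_rot": TCP orientation; "ft_force": force on the tool from outside, world axes, zero at the start; "ft_torque": the same for the moment, N m; "grip_width": finger opening in m; "grasp_force": force on a finger pad.
Only numpy, scipy, OpenCV 4.12 (cv2) and the standard library are available. Lean on these libraries where they do the work, as an engineer would, in place of code of your own. Each camera call takes 0.05 s, during which the arm holds its last target. There are 200 camera calls.

## Working session

There is one attempt and no reset: what is moved stays moved. The work goes in short steps, Python scripts to look and compute and a tool call to move; the robot and the scene stay as the last step left them, time stands still between calls to the robot, and variables do not carry over. Pictures are saved under pics/ and viewed, at most 10 in all, crops included, and the job is handed in when it is done.

Besides the shell and the picture viewer there is one more tool, called after "Call:" in YAML: its name, and indented under it one key for each argument. step_arm: Moves the arm, as the interface text tells. Its arguments: {"type":"object","properties":{"rows":{"type":"array"},"claw":{"type":"number"}},"required":["rows"]}

```bash
mkdir -p pics
cat > h.py <<'E'
import numpy as np, cv2
from workcell import bot
def world(cam,mask,d,p):
    v,u=np.nonzero(mask&(d>0)); z=d[v,u]
    P=np.c_[(u-p['cx'])/p['fx']*z,-(v-p['cy'])/p['fy']*z,-z,np.ones(len(z))]
    return (P@np.array(p['pose']).T)[:,:3]
E
python3 - <<'E'
from h import *
o=bot.get_obs();print(o['eef_pos'],o['tool_rot'],o['clock'])
for c in ['top','scene']:
    im,d=bot.camera(c);p=bot.camera_params(c)
    cv2.imwrite(f'pics/{c}.png',im[:,:,::-1])
    for t in ['cap_yellow','cap_teal','cap_magenta','cap_red','pot','box_red','box_green']:
        for r in bot.trace(t,c)[:2]:
            P=world(c,r['pixels'],d,p)
            if len(P)==0: print(c,t,r['score'],r['uv'],'nodepth');continue
            zt=np.percentile(P[:,2],97);T=P[P[:,2]>zt-.012]
            print(c,t,round(r['score'],2),np.round(r['uv']),len(P),'top',zt.round(3),'mid',((T.max(0)+T.min(0))/2).round(3),'med',np.median(T,0).round(3))
E
```

```text
[ 0.20813395 -0.45407257  0.30300973] [ 9.77000820e-01  2.13232833e-01 -2.18993970e-04 -1.05283503e-03] 0.0
top cap_yellow 0.56 [266. 207.] 287 top 0.111 mid [ 0.559 -0.027  0.106] med [ 0.559 -0.026  0.107]
top cap_teal 0.78 [328. 268.] 275 top 0.111 mid [ 0.408 -0.207  0.106] med [ 0.408 -0.207  0.108]
top cap_teal 0.68 [295. 219.] 306 top 0.111 mid [ 0.532 -0.107  0.106] med [ 0.532 -0.107  0.107]
top cap_magenta 0.71 [295. 252.] 294 top 0.11 mid [ 0.45  -0.121  0.107] med [ 0.449 -0.121  0.107]
top cap_red 0.61 [257. 242.] 248 top 0.111 mid [ 0.452 -0.021  0.106] med [ 0.451 -0.021  0.107]
top pot 0.6 [160. 204.] 7002 top 0.108 mid [0.542 0.249 0.105] med [0.543 0.256 0.106]
top pot 0.42 [321. 221.] 309 top 0.111 mid [ 0.541 -0.187  0.107] med [ 0.541 -0.187  0.107]
top box_red 0.95 [206. 139.] 705 top 0.064 mid [0.75  0.148 0.059] med [0.749 0.147 0.06 ]
top box_green 0.68 [330. 154.] 843 top 0.056 mid [ 0.732 -0.2    0.052] med [ 0.731 -0.2    0.052]
scene cap_yellow 0.66 [278. 208.] 586 top 0.108 mid [ 0.556 -0.024  0.103] med [ 0.553 -0.018  0.106]
scene cap_teal 0.74 [300. 198.] 401 top 0.108 mid [ 0.525 -0.101  0.103] med [ 0.523 -0.096  0.105]
scene cap_teal 0.59 [350. 194.] 476 top 0.108 mid [ 0.404 -0.206  0.103] med [ 0.403 -0.199  0.106]
scene cap_magenta 0.81 [326. 202.] 535 top 0.108 mid [ 0.445 -0.08   0.103] med [ 0.443 -0.112  0.106]
scene cap_red 0.81 [313. 218.] 586 top 0.108 mid [ 0.447 -0.019  0.103] med [ 0.445 -0.014  0.106]
scene pot 0.63 [228. 260.] 7880 top 0.108 mid [0.539 0.248 0.103] med [0.522 0.255 0.104]
scene box_red 0.81 [177. 220.] 488 top 0.062 mid [0.736 0.19  0.079] med [0.761 0.154 0.059]
scene box_red 0.75 [313. 213.] 543 top 0.108 mid [ 0.447 -0.019  0.103] med [ 0.445 -0.013  0.106]
scene box_green 0.84 [254. 183.] 483 top 0.054 mid [ 0.729 -0.199  0.048] med [ 0.723 -0.191  0.051]
```

View pics/top.png

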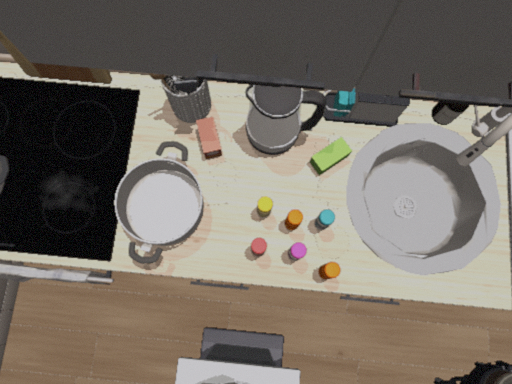

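View pics/scene.png

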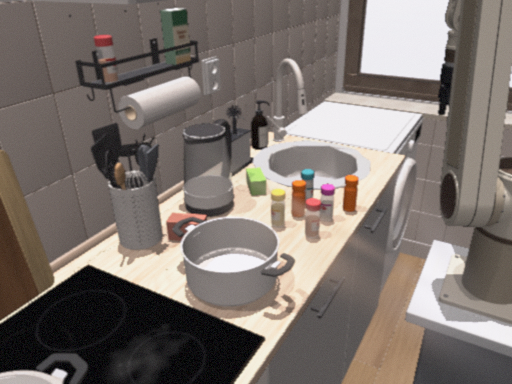

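The top view shows yellow at (265,205), teal at (326,218), orange at (294,219) and (330,270), magenta at (298,250) and red at (259,246). The network's "cap_teal" hits are the orange look-alikes. The real teal cap is the one near (0.541, -0.187). I'll confirm it by colour and check for obstacles.

```bash
cat >> h.py <<'E'
from scipy.spatial.transform import Rotation as R
def to(xy,z,yaw_from_start=None):
    o=bot.get_obs();q=R.from_quat(o['tool_rot'])
    d=np.array([*xy,z])-o['eef_pos']
    print('tool shift mm',(q.inv().apply(d)*1000).round(1),'t',o['clock'],'j',np.round(o['joint_pos'],2))
E
python3 - <<'E'
from h import *
for c in ['top','scene']:
    im,d=bot.camera(c);p=bot.camera_params(c)
    h=cv2.cvtColor(im,cv2.COLOR_RGB2HSV)
    allP=world(c,np.ones(d.shape,bool),d,p); hh=h[d>0]
    for n,a,b in [('yellow',25,33),('orange',8,17),('teal',85,105),('mag',140,165)]:
        m=(hh[:,0]>=a)&(hh[:,0]<=b)&(hh[:,1]>120)&(abs(allP[:,2]-.106)<.008)&(allP[:,0]<.65)&(abs(allP[:,1]+.12)<.2)
        P=allP[m]; print(c,n,m.sum(),((P.max(0)+P.min(0))/2).round(3) if m.sum() else '',np.ptp(P,axis=0).round(3) if m.sum() else '')
    B=allP[(allP[:,2]>.13)&(allP[:,0]>.4)&(allP[:,0]<1)&(abs(allP[:,1])<.45)]
    for y in np.arange(-.4,.4,.08):
        S=B[abs(B[:,1]-y)<.04]
        lo=S[S[:,2]<.4]; hi=S[S[:,2]>=.4]
        print(round(y,2),'low minx',lo[:,0].min().round(3) if len(lo) else None,lo[:,2].max().round(2) if len(lo) else '', 'high minx',hi[:,0].min().round(3) if len(hi) else None, hi[:,2].min().round(2) if len(hi) else '')
to((.558,-.026),.30)
E
```

```text
top yellow 169 [ 0.558 -0.028  0.107] [0.037 0.036 0.012]
top orange 115 [ 0.47  -0.158  0.105] [0.16  0.14  0.013]
top teal 142 [ 0.539 -0.188  0.106] [0.035 0.035 0.013]
top mag 45 [ 0.447 -0.122  0.107] [0.033 0.035 0.008]
-0.4 low minx 0.867 0.13 high minx None 
-0.32 low minx 0.86 0.13 high minx 0.595 0.64
-0.24 low minx 0.863 0.13 high minx 0.595 0.64
-0.16 low minx 0.785 0.26 high minx 0.596 0.61
-0.08 low minx 0.735 0.26 high minx 0.597 0.61
0.0 low minx 0.733 0.26 high minx 0.595 0.64
0.08 low minx 0.789 0.25 high minx 0.595 0.62
0.16 low minx 0.795 0.28 high minx 0.63 0.61
0.24 low minx 0.793 0.27 high minx 0.63 0.61
0.32 low minx 0.828 0.24 high minx 0.631 0.61
scene yellow 52 [ 0.555 -0.022  0.107] [0.031 0.031 0.005]
scene orange 172 [ 0.467 -0.153  0.104] [0.161 0.142 0.011]
scene teal 63 [ 0.534 -0.182  0.104] [0.033 0.036 0.011]
scene mag 78 [ 0.444 -0.116  0.104] [0.033 0.036 0.012]
-0.4 low minx 0.886 0.4 high minx 0.952 0.4
-0.32 low minx 0.861 0.4 high minx 0.952 0.4
-0.24 low minx 0.932 0.4 high minx 0.951 0.4
-0.16 low minx 0.779 0.4 high minx 0.869 0.4
-0.08 low minx 0.732 0.39 high minx 0.865 0.41
0.0 low minx 0.728 0.39 high minx 0.864 0.41
0.08 low minx 0.776 0.39 high minx 0.864 0.41
0.16 low minx 0.791 0.4 high minx 0.865 0.4
0.24 low minx 0.789 0.4 high minx 0.865 0.4
0.32 low minx 0.823 0.4 high minx 0.629 0.4
tool shift mm [ 496.4 -243.9    3.9] t 0.9 j [-1.14  0.24  0.01  1.34 -0.    1.57]
```

Call:
step_arm:
  rows:
    - [[20, -10, 0], -3]
    - [[65, -32, 0], -8]
    - [[115, -57, 0], -14]
    - [[165, -81, 0], -20]
    - [[215, -106, 0], -26]
    - [[265, -130, 0], -32]
    - [[315, -155, 0], -38]
    - [[365, -180, 0], -44]
    - [[415, -204, 0], -50]
    - [[455, -224, 0], -55]
    - [[485, -238, 0], -59]
    - [[495, -243, 0], -60]
  claw: 1

```text
clock: 2.4
eef_pos: [0.558, -0.0258, 0.3035]
tool_rot: [0.739, 0.674, -0.0, -0.0]
ft_force: [-0.6, -1.3, 0.1]
grip_width: 0.0003
grasp_force: 0.0
```

```bash
python3 -c "
from h import *
to((.557,-.026),.212)"
```

```text
tool shift mm [-0.3 -0.9 91.5] t 2.4 j [-0.05  0.36  0.17  1.38 -0.    1.62]
```

Call:
step_arm:
  rows:
    - [[0, 0, 10], 0]
    - [[0, 0, 30], 0]
    - [[0, 0, 50], 0]
    - [[0, 0, 70], 0]
    - [[0, 0, 85], 0]
    - [[0, 0, 90], 0]
    - [[0, 0, 90], 0]
    - [[0, 0, 90], 0]
    - [[0, 0, 90], 0]
    - [[0, 0, 90], 0]
    - [[0, 0, 90], 0]
    - [[0, 0, 90], 0]

```text
clock: 3.9
eef_pos: [0.5571, -0.0273, 0.214]
tool_rot: [0.739, 0.673, 0.0, 0.0]
ft_force: [0.5, -0.2, -0.7]
grip_width: -0.0002
grasp_force: 0.0
```

Call:
step_arm:
  rows:
    - [[0, 0, 0], 0]
    - [[0, 0, 0], 0]
    - [[0, 0, 0], 0]
    - [[0, 0, 0], 0]
    - [[0, 0, 0], 0]
    - [[0, 0, 0], 0]
    - [[0, 0, 0], 0]
    - [[0, 0, 0], 0]
    - [[0, 0, 0], 0]
    - [[0, 0, 0], 0]
    - [[0, 0, 0], 0]
    - [[0, 0, 0], 0]

```text
clock: 5.4
eef_pos: [0.5571, -0.0274, 0.2139]
tool_rot: [0.739, 0.673, -0.0, -0.0]
ft_force: [0.0, 0.2, -0.8]
grip_width: -0.0004
grasp_force: 0.0
```

Call:
step_arm:
  rows:
    - [[0, 0, -10], 0]
    - [[0, 0, -30], 0]
    - [[0, 0, -50], 0]
    - [[0, 0, -70], 0]
    - [[0, 0, -85], 0]
    - [[0, 0, -90], 0]
    - [[0, 0, -90], 0]

```text
clock: 6.28
eef_pos: [0.5571, -0.0274, 0.304]
tool_rot: [0.739, 0.673, 0.0, 0.0]
ft_force: [0.9, 0.1, -0.4]
grip_width: 0.0
grasp_force: 0.0
```

```bash
python3 -c "
from h import *
to((.538,-.186),.30)"
```

```text
tool shift mm [-159.7   -4.2    4. ] t 6.275 j [-0.05  0.36  0.16  1.38 -0.    1.62]
```

Call:
step_arm:
  rows:
    - [[-15, 0, 0], 0]
    - [[-45, -1, 0], 0]
    - [[-80, -2, 0], 0]
    - [[-115, -3, 0], 0]
    - [[-145, -4, 0], 0]
    - [[-160, -4, 0], 0]
    - [[-160, -4, 0], 0]
    - [[-160, -4, 10], 0]
    - [[-160, -4, 30], 0]
    - [[-160, -4, 55], 0]
    - [[-160, -4, 80], 0]
    - [[-160, -4, 91], 0]

```text
clock: 7.78
eef_pos: [0.5373, -0.1847, 0.2107]
tool_rot: [0.739, 0.674, -0.001, -0.002]
ft_force: [-0.8, 0.1, 0.1]
grip_width: 0.0002
grasp_force: 0.0
```

Call:
step_arm:
  rows:
    - [[0, 0, 0], 0]
    - [[0, 0, 0], 0]
    - [[0, 0, 0], 0]
    - [[0, 0, 0], 0]
    - [[0, 0, 0], 0]
    - [[0, 0, 0], 0]
    - [[0, 0, 0], 0]
    - [[0, 0, 0], 0]
    - [[0, 0, 0], 0]
    - [[0, 0, 0], 0]
    - [[0, 0, 0], 0]
    - [[0, 0, 0], 0]

```text
clock: 9.28
eef_pos: [0.5381, -0.1863, 0.2129]
tool_rot: [0.739, 0.673, -0.0, -0.0]
ft_force: [-0.6, -0.7, -0.1]
grip_width: 0.0001
grasp_force: 0.0
```

Call:
step_arm:
  rows:
    - [[0, 0, 0], 0]
    - [[0, 0, 0], 0]
    - [[0, 0, 0], 0]
    - [[0, 0, 0], 0]
    - [[0, 0, -10], 0]
    - [[0, 0, -30], 0]
    - [[0, 0, -50], 0]
    - [[0, 0, -70], 0]
    - [[0, 0, -85], 0]
    - [[0, 0, -90], 0]
    - [[0, 0, -90], 0]

```text
clock: 10.65
eef_pos: [0.5381, -0.1863, 0.3029]
tool_rot: [0.739, 0.673, 0.0, 0.0]
ft_force: [0.6, 0.4, -0.4]
grip_width: -0.0002
grasp_force: 0.0
```

```bash
python3 -c "
from h import *
to((.541,.249),.30)"
```

```text
tool shift mm [433.6 -37.9   2.9] t 10.65 j [-0.33  0.38  0.2   1.39  0.    1.33]
```

Call:
step_arm:
  rows:
    - [[15, -1, 0], 0]
    - [[50, -4, 0], 0]
    - [[95, -8, 0], 0]
    - [[140, -12, 0], 0]
    - [[190, -17, 0], 0]
    - [[240, -21, 0], 0]
    - [[290, -25, 0], 0]
    - [[340, -30, 0], 0]
    - [[385, -34, 0], 0]
    - [[420, -37, 0], 0]
    - [[434, -38, 0], 0]
    - [[434, -38, 0], 0]

```text
clock: 12.15
eef_pos: [0.5403, 0.2501, 0.3022]
tool_rot: [0.739, 0.674, -0.001, -0.0]
ft_force: [0.3, -1.0, -0.1]
grip_width: -0.0002
grasp_force: 0.0
```

Call:
step_arm:
  rows:
    - [[0, 0, 10], 0]
    - [[0, 0, 30], 0]
    - [[0, 0, 50], 0]
    - [[0, 0, 70], 0]
    - [[0, 0, 84], 0]
    - [[0, 0, 88], 0]
    - [[0, 0, 88], 0]
    - [[0, 0, 88], 0]
    - [[0, 0, 88], 0]
    - [[0, 0, 88], 0]
    - [[0, 0, 88], 0]
    - [[0, 0, 88], 0]

```text
clock: 13.65
eef_pos: [0.5409, 0.2494, 0.2149]
tool_rot: [0.739, 0.673, 0.0, -0.0]
ft_force: [0.2, -0.6, -0.3]
grip_width: -0.0001
grasp_force: 0.0
```

```bash
python3 -c "
from h import *
to((.541,.249),.215)
im,d=bot.camera('scene');cv2.imwrite('pics/s2.png',im[:,:,::-1])"
```

```text
tool shift mm [-0.4  0.1 -0.1] t 13.65 j [0.43 0.48 0.11 1.21 0.   2.1 ]
```

View pics/s2.png

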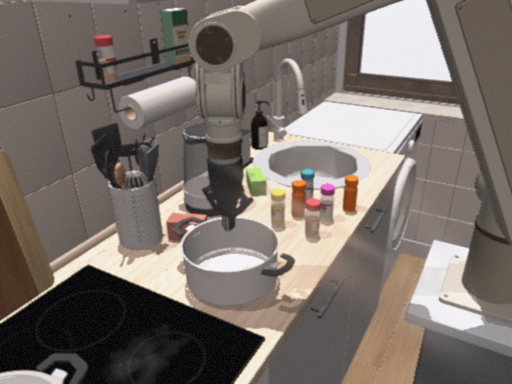

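The closed fingers point down over the middle of the pot at about (230,225), above the rim, and the jars and cartons look unmoved.

```bash
python3 -c "
from h import *
print(bot.job_done())"
```

```text
the job is handed in; nothing more can be done
None
```

I pointed at the yellow cap and then the teal cap for about two seconds each, finished pointing over the middle of the pot's mouth, and handed the job in at about 14 s with no contact felt and nothing visibly moved; the verdict was not shown.

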